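# Load the prop balancer and crank it round to the test click

## Robot

A 7-joint arm with a two-finger parallel gripper is mounted at the origin on the work surface. World frame = base frame: x ahead of the robot, y to its left, z up, the work surface at z = 0. Lengths are in m, angles in rad, forces in N, time in s.
With the tool pointing down it reaches from about 0.4 to 0.875 m from the base axis. Payload 19.3 kg.
Tool frame: the origin (TCP) lies between the finger pads; the fingertips stand 17 mm ahead of it and the grasp point (between the pads) lies 2 mm behind it; z points along the fingers, y is the line along which they close (so a half turn about z gives the same grasp; the last joint's range is limited). The gripper opens to 85 mm and grips with 20 to 120 N. Pads are 22 mm wide; open, the fingers measure 114 mm over their backs; the gripper's body (76 mm by 85 mm) begins 54 mm behind the grasp point. The pads swing forward as they close: fully open they stand 13 mm farther back than shut.
Start: joints at [1.089, 0.521, -0.036, 1.599, 0.021, 1.021, -0.113], TCP at [0.25, -0.573, 0.248] pointing down, gripper open.
Joint ranges: [-2.91, 2.91], [-0.3, 2.13], [-1.5, 1.42], [0.17, 2.43], [-1.26, 4.41], [0.16, 1.93], [-2.52, 2.52]. Speed limits (rad/s): [1.89, 1.89, 2.39, 2.39, 3.01, 3.01, 3.01].

## Interface

Orientations are given as [roll, pitch, yaw] about the fixed x, y, z axes, in that order (R = Rz(yaw) Ry(pitch) Rx(roll)).
In Python, from workcell import bot gives the robot as it stands.
- The arm moves only by the shell command python3 -m inch 'ROWS' [FORCE]. ROWS is JSON, a list of rows, each a list of 7 numbers: the shift along the tool's x, y, z in units of 200 mm (1.0 is 200 mm), then the turn, a rotation vector about the tool's x, y, z in units of 90 degrees (1.0 is 90 degrees), then the opening, from 0 (shut) to 1 (fully open). In form: [[x, y, z, rx, ry, rz, grip], ...]. A call has 1 to 20 rows; each row is the pose to reach, as a shift and turn from the pose commanded when the call began, along the tool's axes at that moment; what a row does not reach only later rows make up. A row lasts 1/8 s, in which the tool goes at most 62.5 mm and 10.7 degrees, less where a joint would pass 70% of its speed; a pose out of reach is approached as far as the arm can. A call with a number of a shift or a turn outside -1 to 1 is refused whole. A call with a gripper value outside its range is refused whole. The fingers move at their own pace and stop on an object; FORCE is the grip in N (left out, the last holds). Time passes only in rows, so rows that repeat a pose let the fingers close. It gives the time, the measured TCP pose, the force, the opening and the grip force at its end, in the units of the state.
- bot.observe(): the state, without advancing time (a new reading comes with each control period).
- bot.grab_frame(name): name is "side" or "top" or "wrist"; returns a dict with "img" (384x512x3 uint8, red, green, blue), "z_map" (384x512 float32, m along the optical axis (not along the pixel's ray), 0 where there is no reading), "vfov" (degrees; the focal length in pixels is half the picture's height over the tangent of half this angle, whatever the lens; pixels are square), "cx", "cy" (the principal point, pixels), "rvec" (rotation vector, rad) and "tvec" (3), from world to camera coordinates, as OpenCV has them. Camera axes: x right, y down, z forward; pixel columns grow to the right and rows downward; lengths in m; the calibration is good to about 2 mm. A picture is of the moment at which its call begins.
- bot.job_done(): hands the job in; it is judged then, once.
The state is a dict: "clock": time; "qpos": joint angles; "qd": joint speeds; "joint_efforts": joint torques, N m; "position": TCP position; "tool_rot": TCP orientation; "force": force on the tool from outside, world axes, zero at the start; "moment": the same for the moment, N m; "grip_width": finger opening in m; "finger_force": force on a finger pad.
Only numpy, scipy, OpenCV 4.12 (cv2) and the standard library are available. Lean on these libraries where they do the work, as an engineer would, in place of code of your own. Each camera call takes 0.05 s, during which the arm holds its last target. There are 200 camera calls.

## Task

Take the yellow gimbal bracket out of its dark wooden rack, stand it on the butcher block to change your grip, and set it down between the red cheeks of the balancer's turntable without dropping it. Then turn the turntable anticlockwise (seen from above), past the first click, until it rests in the second click with the bracket under the sensing arm. Leave the other things on the table where they are.

Things in the scene. Friction and masses are not known exactly. Their poses are not given: they have to be found in the camera images.
- bracket: Yellow gimbal bracket, an upright block 32 mm (its x) by 46 mm (its y) by 46 mm high, about 60 g, with a black motor disc on top. Origin: centre of its underside, z up. It starts standing in the rack, its x along the rack's x. A half turn about z makes no difference.
- rack: Fixed dark wooden rack: floor plate 44 (x) by 74 mm (y), 6 mm thick; two upright walls 8 mm thick, 44 mm long, at y = -31 and +31 mm, tops 56 mm above the table, 54 mm apart inside. They rise 4 mm above the bracket and close off its 46 mm sides: in here grip it only across its 32 mm width (along x, the open ends). Origin: centre of the underside.
- balancer: Fixed cast aluminium prop balancer, foot 184 mm across. Origin: on the table, on the turntable's axis; its x points to the grey click housing (52 mm high, out to 115 mm). 60 degrees anticlockwise from x, 130 mm out, an 18 mm column carries a sensing arm 20 mm wide reaching in to 30 mm from the axis, at heights 119 to 145 mm: nothing can be lowered into the cradle beneath it.
- turntable (a joint): Turntable angle (rad), growing anticlockwise seen from above; stiff, stays where left. Starts between 0 and 0.45. A sprung ball clicks in at 1.047 (first click) and 2.094 (second click, test position); each pulls the table to its centre from within about 0.1 rad and takes about 5 N at the knob to leave. End stops at -0.1 and 2.5.
- hub (a point): Centre of the turntable's top face (aluminium disc 156 mm across), 60 mm above the table. Axes turn with the turntable: +x points to the cradle, -x to the crank knob. At joint angle q the +x axis points q - 1.047 rad anticlockwise from the balancer's x.
- cradle (a point): Centre of the cradle floor on the disc's top, 60 mm above the table, 45 mm from the axis. Two red upright cheeks 46 mm long (along y), 6 mm thick, stand at x = -23 and +23 mm, 40 mm apart inside, 50 mm high; the y ends are open. Only the bracket's 32 mm width fits between them, so lower it in gripped across its 46 mm length (along y). Axes as hub.
- crank_knob (a point): On the axis of the hand crank's round dark wooden knob, 22 mm across, upright, at the height to grip: 90 mm above the table, 95 mm out from the turntable's axis opposite the cradle. The knob reaches from 64 to 100 mm above the table, over a steel crank arm 24 mm wide whose top is at 58 mm.
- propeller: White composite two-blade propeller lying flat, 190 mm tip to tip along its x, hub 22 mm across and 9 mm high. Bystander. Origin: centre of its underside.
- lens_cap: Smoky grey round camera lens cap lying flat, 58 mm across, 9 mm high. Bystander. Origin: centre of its underside.
- magnet: Bright steel ring magnet lying flat, 40 mm outside, 20 mm inside, 8 mm high. Bystander. Origin: centre of its underside.
- jar: Amber jar with a steel lid, 56 mm across, 75 mm high, standing. Bystander. Origin: centre of its underside.
- battery: Blue battery pack, a block 72 x 34 x 26 mm (x, y, z), lying flat. Bystander. Origin: centre of its underside.

How it is judged:
On the way, in this order (a step that is already met when the one before it is completed fails the run):
1. the bracket stands upright on the butcher block, at least 80 mm from the rack's centre, let go (horizontal distance between bracket and rack above 0.08 m and height (world z) of bracket below 0.003 m and angle between bracket's own z axis and vertical below 0.08 rad and contact force between the fingers and bracket below 0.1 N and linear speed of bracket below 0.02 m/s), for 0.2 s.
2. the bracket stands between the red cheeks, on the turntable's top, let go, while the turntable is still short of its first click (below 0.8 rad) (x of bracket in the frame of cradle between -0.006 and 0.006 m and y of bracket in the frame of cradle between -0.01 and 0.01 m and z of bracket in the frame of cradle between -0.003 and 0.003 m and angle between bracket's own z axis and vertical below 0.08 rad and angle between the x axis of bracket and the x axis of cradle, either way round below 0.3 rad and contact force between the fingers and bracket below 0.1 N and value of joint turntable below 0.8 rad), for 0.2 s.
At the end, for the whole second after the job is handed in: The turntable rests in its second click (2.094 rad, within 0.05 rad), and the bracket stands upright on it between the cheeks, its underside within 3 mm of the cradle floor and centred within 10 mm along the open ends; all is still and the robot touches nothing (value of joint turntable between 2.0444 and 2.1444 rad and velocity of joint turntable between -0.05 and 0.05 rad/s and x of bracket in the frame of cradle between -0.006 and 0.006 m and y of bracket in the frame of cradle between -0.01 and 0.01 m and z of bracket in the frame of cradle between -0.003 and 0.003 m and angle between bracket's own z axis and vertical below 0.08 rad and angle between the x axis of bracket and the x axis of cradle, either way round below 0.3 rad and linear speed of bracket below 0.02 m/s and contact force between each of the arm, the fingers and anything else below 0.1 N).
It fails at once if the bracket is let fall (more than about 4 mm: it moves faster than 0.3 m/s with no finger touching it) (contact force between the fingers and bracket below 0.05 N and linear speed of bracket above 0.3 m/s).
It fails at once if a bystander (propeller, lens cap, magnet, jar, battery) is moved by more than 20 mm (distance of any of propeller, lens_cap, magnet, jar, battery from where it was at the start of the episode above 0.02 m).
It also fails if it takes over 72 s, if anything falls off the work surface, if the arm or the gripper's body presses on something with over 40 N, if the wrist force passes 120 N, or if a joint passes its speed limit or range.

## Working session

There is one attempt and no reset: what is moved stays moved. The work goes in short steps, Python scripts to look and compute and a shell command to move; the robot and the scene stay as the last step left them, time stands still between calls to the robot, and variables do not carry over. Pictures are saved under pics/ and viewed, at most 13 in all, crops included, and the job is handed in when it is done.

```bash
mkdir -p pics; ls; cat > h.py <<'E'
import numpy as np, cv2
from workcell import bot
def grab(name):
    f=bot.grab_frame(name); R,_=cv2.Rodrigues(np.array(f["rvec"],float)); t=np.array(f["tvec"],float).ravel()
    fl=f["img"].shape[0]/2/np.tan(np.radians(f["vfov"])/2)
    f.update(R=R,t=t,fl=fl,c=-R.T@t); return f
def ray(f,u,v): 
    return f["R"].T@np.array([(u-f["cx"])/f["fl"],(v-f["cy"])/f["fl"],1.0])
def onplane(f,u,v,z):
    d=ray(f,u,v); return f["c"]+d*(z-f["c"][2])/d[2]
def depthpts(f):
    z=f["z_map"]; v,u=np.mgrid[:z.shape[0],:z.shape[1]]
    P=np.stack([(u-f["cx"])/f["fl"]*z,(v-f["cy"])/f["fl"]*z,z],-1)
    return (P-f["t"])@f["R"]
def proj(f,p):
    q=f["R"]@np.array(p)+f["t"]; return f["fl"]*q[:2]/q[2]+[f["cx"],f["cy"]]
def save(f,n,crop=None,s=1.5):
    im=f["img"][...,::-1]
    if crop: a,b,c,d=crop; im=im[b:d,a:c]
    cv2.imwrite("pics/"+n,cv2.resize(im,None,fx=s,fy=s))
E
python3 - <<'E'
from h import *
print(bot.observe())
for n in ["top","side"]:
    f=grab(n); save(f,n+"0.png"); print(n,f["c"],f["fl"],f["cx"],f["cy"],(f["z_map"]>0).mean())
E
```

```text
pics
{'clock': 0.0, 'qpos': array([ 1.08879908,  0.52204392, -0.03631404,  1.59999994,  0.02121115,
        1.02112237, -0.112812  ]), 'qd': array([-0.00030126, -0.00159274,  0.00070384,  0.00154649, -0.00112214,
       -0.00165785, -0.00133075]), 'joint_efforts': array([ 1.26919433e-03, -9.27124071e+01,  1.98055364e+00, -3.69942033e+01,
        1.78365433e-02,  8.10212310e-03, -8.65830953e-05]), 'position': array([ 0.24998708, -0.57247236,  0.24771013]), 'tool_rot': array([-3.14040873e+00,  1.01901007e-04,  4.11769437e-01]), 'force': array([0.34383317, 0.38051825, 0.32032289]), 'moment': array([ 0.00339278,  0.02840595, -0.00381589]), 'finger_force': 0.0, 'grip_width': 0.08526237643565067}
top [0.38670194 0.00584956 1.33346284] 479.39484161956057 264.69853116098375 192.381379814898 0.9961090087890625
side [-0.03068635  0.54522547  0.58415908] 397.3789604189251 249.61822966698261 186.76672784575874 0.9958648681640625
```

View pics/top0.png

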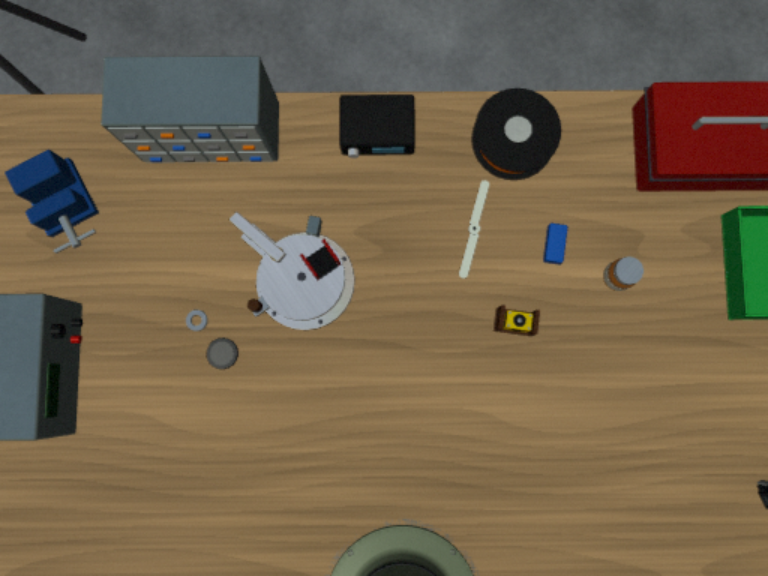

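View pics/side0.png

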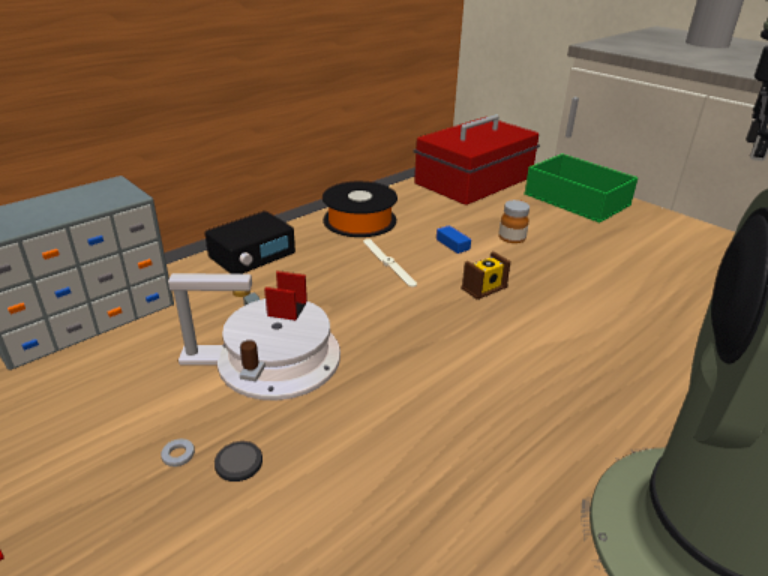

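The top view shows the bracket and rack at about (345,214), the turntable centre at (201,185), the cheeks at (214,173), and the knob at (170,204), all in raw pixels. The side view shows the same objects unobstructed. Next I'll measure them.

```bash
cat > m.py <<'E'
from h import *
T=grab("top"); S=grab("side")
def masks(f):
    h=cv2.cvtColor(f["img"],cv2.COLOR_RGB2HSV).astype(int); H,Sa,V=h[...,0],h[...,1],h[...,2]
    return dict(yellow=(abs(H-28)<6)&(Sa>170)&(V>90), red=((H<6)|(H>174))&(Sa>150)&(V>60), dark=(V<75))
def tri(a,b): # two rays least squares
    (f,u,v),(g,x,y)=a,b; A=[];B=[]
    for F,d in((f,ray(f,u,v)),(g,ray(g,x,y))):
        d/=np.linalg.norm(d); M=np.eye(3)-np.outer(d,d); A.append(M);B.append(M@F["c"])
    p=np.linalg.lstsq(np.vstack(A),np.hstack(B),rcond=None)[0]
    return p
E
python3 - <<'E'
from m import *
for n,f in(("top",T),("side",S)):
    m=masks(f); P=depthpts(f)
    for k,box in (("yellow",(300,150,400,250) ),("red",(150,120,260,230)),("dark",(150,180,190,240)),("dark",(320,190,370,240)),) if n=="top" else (("yellow",(300,160,350,200)),("red",(170,170,210,220)),("dark",(155,220,180,255)),("dark",(300,160,350,205))):
        mm=np.zeros_like(m[k]); a,b,c,d=box; mm[b:d,a:c]=m[k][b:d,a:c]
        v,u=np.nonzero(mm); q=P[mm]; 
        print(n,k,len(u),"uv",u.mean().round(1),v.mean().round(1),"bbox",u.min(),u.max(),v.min(),v.max(),"zmax",np.percentile(q[:,2],[50,90,98]).round(3),"mean",q.mean(0).round(4), cv2.minAreaRect(np.stack([u,v],1).astype(np.float32)))
a=cv2.resize(T["img"][140:240,130:260,::-1],None,fx=5,fy=5,interpolation=0)
b=cv2.resize(T["img"][195:230,320:370,::-1],None,fx=5,fy=5,interpolation=0)
c=cv2.resize(S["img"][165:265,110:240,::-1],None,fx=5,fy=5,interpolation=0)
cv2.imwrite("pics/tb.png",a); 
cv2.imwrite("pics/sb.png",c)
E
```

```text
top yellow 150 uv 345.4 213.5 bbox 336 354 207 220 zmax [0.052 0.055 0.057] mean [ 0.4939 -0.2115  0.0589] ((345.3034362792969, 213.35862731933594), (17.771732330322266, 12.456822395324707), 4.763641834259033)
top red 62 uv 213.6 171.7 bbox 201 225 160 183 zmax [0.11  0.112 0.114] mean [0.6013 0.1358 0.105 ] ((212.8581085205078, 171.60134887695312), (16.39091682434082, 18.832117080688477), 54.462318420410156)
top dark 117 uv 164.2 215.0 bbox 150 183 199 239 zmax [0.084 0.101 0.103] mean [0.4925 0.2722 0.0575] ((162.7373046875, 218.07232666015625), (18.7410888671875, 41.7644157409668), 40.91438674926758)
top dark 250 uv 342.8 214.3 bbox 329 359 204 223 zmax [0.05  0.058 0.06 ] mean [ 0.4932 -0.2074  0.0407] ((344.0660095214844, 213.6607666015625), (28.756410598754883, 16.81409454345703), 7.431407928466797)
side yellow 187 uv 327.0 182.0 bbox 318 334 172 194 zmax [0.043 0.053 0.054] mean [ 0.4845 -0.2062  0.0404] ((327.0218200683594, 182.290283203125), (20.970096588134766, 15.93032169342041), 79.99201965332031)
side red 649 uv 190.5 196.7 bbox 177 203 181 213 zmax [0.09  0.109 0.111] mean [0.5968 0.144  0.0908] ((189.97000122070312, 196.70999145507812), (27.0114803314209, 30.547014236450195), 8.13010311126709)
side dark 155 uv 166.3 238.5 bbox 161 175 228 251 zmax [0.083 0.097 0.1  ] mean [0.5175 0.2573 0.0824] ((166.85000610351562, 239.5500030517578), (24.349536895751953, 12.016654014587402), 71.56505584716797)
side dark 395 uv 321.7 185.3 bbox 308 339 169 199 zmax [0.03  0.052 0.056] mean [ 0.4919 -0.1951  0.0312] ((323.60272216796875, 183.77398681640625), (25.280887603759766, 34.995304107666016), 69.44395446777344)
```

View pics/tb.png

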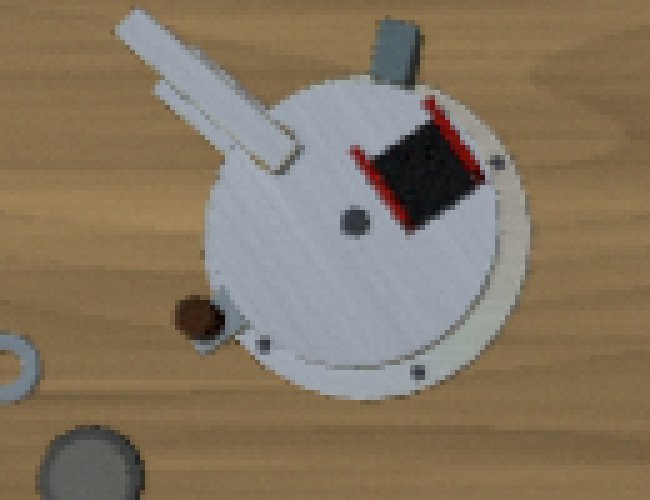

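View pics/sb.png

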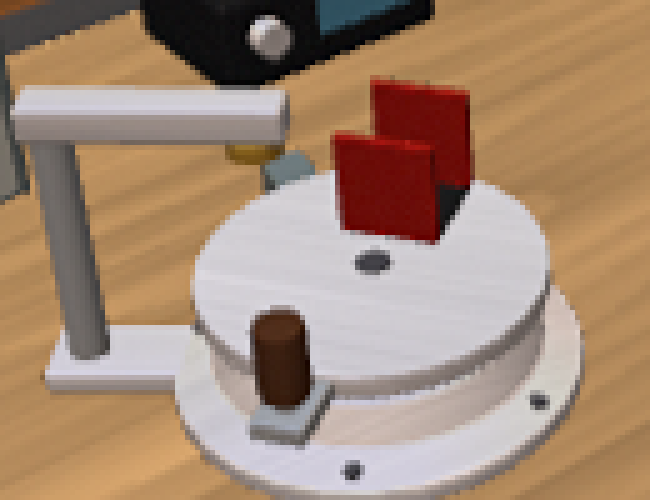

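The crops show the hub dot at top (355,222) and side (373,262), the knob top at top (193,314) and side (280,322), and the cheek top edges at top (355,152), (410,228), (430,102) and (482,178). Next I'll triangulate these points.

```bash
python3 - <<'E'
from m import *
t=lambda x,y:(130+x/5-.5,140+y/5-.5); s=lambda x,y:(110+x/5-.5,165+y/5-.5)
hub=tri((T,*t(355,222)),(S,*s(373,262))); kn=tri((T,*t(193,314)),(S,*s(280,322)))
print("hub",hub.round(4),"knob",kn.round(4))
hub=onplane(T,*t(355,222),.06);kn=onplane(T,*t(193,314),.1)
C=[onplane(T,*t(*p),.11)for p in((355,152),(410,228),(430,102),(482,178))]
cr=np.mean(C,0);print("hub",hub,"kn",kn,"cr",cr)
d=cr-hub;print("cradle ang",np.arctan2(d[1],d[0]),np.linalg.norm(d[:2]));e=hub-kn;print("knob ang",np.arctan2(e[1],e[0]),np.linalg.norm(e[:2]))
for a,b in((0,1),(2,3)):
  q=C[a]-C[b];print("cheek dir+90",np.arctan2(q[1],q[0]),np.linalg.norm(q))
# triangulate cheek top corners
tri2=lambda a,b:tri((T,*t(*a)),(S,*s(*b)))
print("cheek corners", tri2((355,152),(333,133)).round(4),tri2((410,228),(435,142)).round(4),tri2((482,178),(469,92)).round(4))
# click housing: base x
hs=onplane(T,*t(398,40),.052);print("housing",hs,np.arctan2(*(hs-hub)[1::-1]))
# rack & bracket from top depth
P=depthpts(T);m=masks(T)
box=np.zeros(P.shape[:2],bool);box[195:230,320:368]=1
h=cv2.cvtColor(T["img"],cv2.COLOR_RGB2HSV)
ym=m["yellow"]&box&(abs(P[...,2]-.053)<.006);q=P[ym];print("bracket depth centre",q.mean(0),cv2.minAreaRect((q[:,:2]*1000).astype(np.float32)))
v,u=np.nonzero(m["yellow"]&box)
print("bracket ray",[onplane(T,*p,.052)[:2].round(4) for p in cv2.boxPoints(cv2.minAreaRect(np.stack([u,v],1).astype(np.float32)))])
st=box&(P[...,2]>.046);q=P[st];print("rack+br",cv2.minAreaRect((q[:,:2]*1000).astype(np.float32)), len(q))
cv2.imwrite("pics/r.png",np.hstack([cv2.resize(T["img"][195:232,318:370,::-1],(520,370),interpolation=0),cv2.resize(S["img"][162:206,300:345,::-1],(270,370),interpolation=0)]))
W=grab("wrist");print(W["c"],W["R"])
E
```

```text
hub [0.5768 0.1761 0.0614] knob [0.5229 0.2535 0.1008]
hub [0.57635071 0.17547208 0.06      ] kn [0.52289119 0.25348253 0.1       ] cr [0.59853303 0.13586572 0.11      ]
cradle ang -1.0602551354881284 0.045395138551494456
knob ang -0.9700134555197235 0.09457034881236678
cheek dir+90 0.6234315991883688 0.04923569184059553
cheek dir+90 0.5936274463247284 0.04847220509667614
cheek corners [0.6067 0.1708 0.1114] [0.5674 0.1428 0.1141] [0.5934 0.1059 0.1122]
housing [0.67775897 0.15405672 0.052     ] -0.20812177026554612
bracket depth centre [ 0.49454345 -0.21270562  0.05186776] ((495.0150146484375, -213.3225860595703), (45.75469207763672, 31.650741577148438), 80.21268463134766)
bracket ray [array([ 0.4804, -0.1868]), array([ 0.5137, -0.1905]), array([ 0.5094, -0.238 ]), array([ 0.4761, -0.2341])]
rack+br ((464.19732666015625, -116.37741088867188), (67.88652801513672, 281.3739013671875), 18.81144905090332) 329
[ 0.32530465 -0.53952506  0.37352837] [[ 3.99956717e-01 -9.16533987e-01  2.74244608e-04]
 [-8.70251084e-01 -3.79665886e-01  3.13873965e-01]
 [-2.87572035e-01 -1.25774662e-01 -9.49464617e-01]]
```

View pics/r.png

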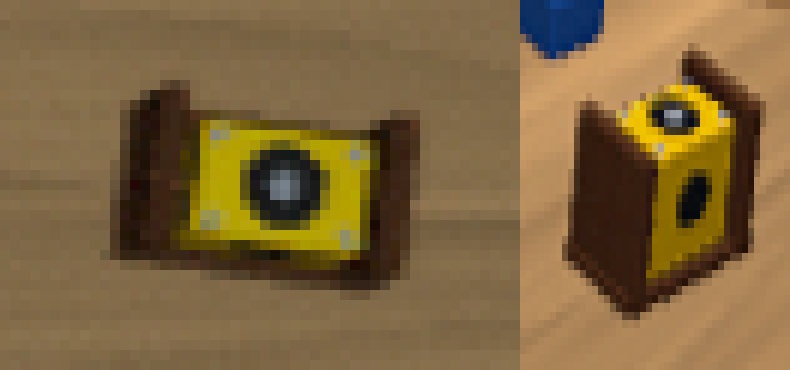

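```bash
cat >> h.py <<'E'
from scipy.spatial.transform import Rotation as Ro
def plan(*targets):  # targets (x,y,z,yaw)
    o=bot.observe(); R0=Ro.from_euler("xyz",o["tool_rot"]); p0=o["position"]
    for x,y,z,w in targets:
        s=R0.inv().apply(np.array([x,y,z])-p0)/.2; r=(R0.inv()*Ro.from_euler("xyz",[np.pi,0,w])).as_rotvec()/(np.pi/2)
        print("row",s.round(4),r.round(4))
    print("at",p0.round(4),o["tool_rot"].round(4),"t",round(o["clock"],2))
E
python3 -c "
from h import *
plan((.4945,-.213,.17,1.44),(.37,-.40,.2,.92))"
```

```text
row [ 1.8397 -1.159   0.3912] [-1.000e-04 -1.000e-04 -6.546e-01]
row [ 0.895  -0.5513  0.2411] [-1.000e-04 -0.000e+00 -3.235e-01]
at [ 0.2501 -0.5727  0.2482] [-3.1414  0.      0.4118] t 0.35
```

```bash
python3 -m inch '[[0.3,-0.18,0.08,0,0,-0.11,1],[0.6,-0.36,0.16,0,0,-0.22,1],[0.9,-0.55,0.24,0,0,-0.32,1],[0.9,-0.55,0.24,0,0,-0.32,1],[0.9,-0.55,0.24,0,0,-0.32,1],[0.9,-0.55,0.24,0,0,-0.32,1],[0.9,-0.55,0.24,0,0,-0.32,1]]'
python3 -c "
from h import *
plan((.4945,-.213,.17,1.44))"
```

```text
clock: 1.23
position: [0.3704, -0.4009, 0.2005]
tool_rot: [3.141, 0.0, 0.913]
force: [0.6, -0.7, 0.0]
grip_width: 0.0852
finger_force: 0.0
row [ 1.1226 -0.0837  0.1518] [ 1.000e-04  3.000e-04 -3.356e-01]
at [ 0.3704 -0.4009  0.2005] [3.1413e+00 4.0000e-04 9.1280e-01] t 1.23
```

```bash
python3 -m inch '[[0.3,-0.02,0.04,0,0,-0.1,1],[0.6,-0.04,0.08,0,0,-0.2,1],[0.9,-0.08,0.12,0,0,-0.3,1],[1,-0.08,0.15,0,0,-0.335,1],[1,-0.08,0.15,0,0,-0.335,1],[1,-0.08,0.15,0,0,-0.335,1],[1,-0.08,0.15,0,0,-0.335,1]]' 
python3 - <<'E'
from h import *
W=grab("wrist"); save(W,"w1.png"); print(W["c"]); np.save("w1.npy",np.array([W["c"]]))
E
```

```text
clock: 2.1
position: [0.4798, -0.2332, 0.1705]
tool_rot: [3.142, 0.001, 1.438]
force: [0.3, -0.4, -0.5]
grip_width: 0.0854
finger_force: 0.0
[ 0.49175266 -0.15220414  0.29586591]
```

View pics/w1.png

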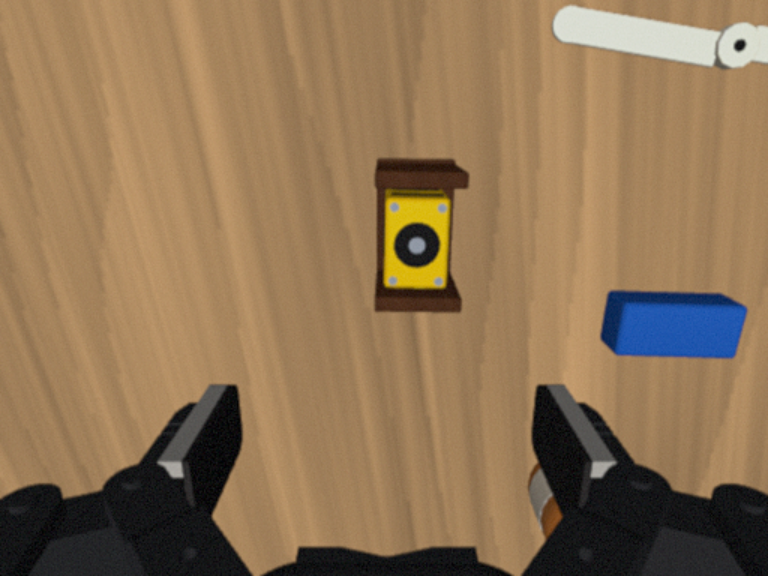

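The wrist view shows the bracket's top face with four bolts at (394,207), (442,208), (392,281) and (438,282) and the motor disc at (416,245), all in view pixels. The rack walls are above and below it.

```bash
python3 - <<'E'
from m import *
W=grab("wrist"); h=cv2.cvtColor(W["img"],cv2.COLOR_RGB2HSV).astype(int)
roi=np.zeros(h.shape[:2],bool); roi[122:196,254:302]=1
bol=roi&(h[...,1]<90)&(h[...,2]>100)
n,l,s,c=cv2.connectedComponentsWithStats(bol.astype(np.uint8))
for i in range(1,n):
    if s[i,4]>5: print(s[i,4],c[i].round(1),onplane(W,*c[i],.0525).round(4))
b=[c[i] for i in range(1,n) if 8<s[i,4]<60]
# bracket motor disc centre: triangulate wrist vs top
P=depthpts(W); y=roi&(abs(h[...,0]-28)<6)&(h[...,1]>170)&(P[...,2]>.047)
print("zmed yellow top",np.median(P[y][:,2]),cv2.minAreaRect((P[y][:,:2]*1000).astype(np.float32)))
print("tri disc T/W",tri((T,318+285/10-.5,195+187/10-.5),(W,416/1.5-.33,245/1.5-.33)).round(4))
E
```

```text
27 [262.1 138.9] [ 0.49   -0.1922  0.0525]
27 [294.1 139.6] [ 0.5128 -0.1958  0.0525]
100 [277.1 164.5] [ 0.4986 -0.2125  0.0525]
22 [261.1 187.9] [ 0.4846 -0.2289  0.0525]
25 [291.4 188.6] [ 0.5072 -0.2324  0.0525]
zmed yellow top 0.051659593967529276 ((501.24810791015625, -194.06817626953125), (81.93990325927734, 31.512380599975586), 82.35291290283203)
tri disc T/W [ 0.4996 -0.2225  0.006 ]
```

```bash
python3 -c "
from h import *
plan((.498,-.2125,.11,1.419))"
```

```text
row [0.1097 0.0753 0.302 ] [0.     0.0001 0.0131]
at [ 0.4802 -0.2323  0.1704] [3.1415e+00 2.0000e-04 1.4395e+00] t 2.3
```

```bash
cat > bolts.py <<'E'
from h import *
def bolts(W,z,area=(8,70),roi=None):
    "centres of the four bolts round the motor disc, from the wrist picture, on plane z"
    h=cv2.cvtColor(W["img"],cv2.COLOR_RGB2HSV).astype(int)
    y=((abs(h[...,0]-28)<6)&(h[...,1]>170)&(h[...,2]>80)).astype(np.uint8)
    n,l,s,c=cv2.connectedComponentsWithStats(cv2.morphologyEx(y,cv2.MORPH_CLOSE,np.ones((3,3))))
    i=1+np.argmax(s[1:,4]); x0,y0,w,hh=s[i,:4]; hull=np.zeros_like(y); q=cv2.convexHull(np.argwhere(l==i)[:,::-1].astype(np.int32)); cv2.fillConvexPoly(hull,q,1)
    b=((h[...,1]<95)&(h[...,2]>90)&(hull>0)).astype(np.uint8)
    n,l,s,c=cv2.connectedComponentsWithStats(b); out=[(s[i,4],c[i].round(1),onplane(W,*c[i],z)[:2].round(4)) for i in range(1,n) if s[i,4]>6]
    return out
E
python3 -m inch '[[0.11,0.075,0.3,0,0,0.013,1],[0.11,0.075,0.3,0,0,0.013,1],[0.11,0.075,0.3,0,0,0.013,1],[0.11,0.075,0.3,0,0,0.013,1]]' 
python3 - <<'E'
from bolts import *
from h import *
W=grab("wrist"); print(W["c"])
for b in bolts(W,.0525): print(*b)
P=depthpts(W); q=P[...,2]
h=cv2.cvtColor(W["img"],cv2.COLOR_RGB2HSV).astype(int)
# dark rack wall tops
roi=(q>.05)&(q<.06)&(h[...,2]<90)&(h[...,0]<15); n,l,s,c=cv2.connectedComponentsWithStats(roi.astype(np.uint8))
for i in range(1,n):
    if s[i,4]>60: print(s[i],P[l==i].mean(0).round(4))
plan((.498,-.2125,.033,1.419))
E
```

```text
clock: 2.8
position: [0.4984, -0.2127, 0.1116]
tool_rot: [3.14, 0.001, 1.419]
force: [0.1, 0.2, -0.3]
grip_width: 0.0855
finger_force: 0.0
[ 0.51161711 -0.13193406  0.2369627 ]
42 [235.9 194.2] [ 0.4903 -0.1922]
42 [275.8 194.1] [ 0.5129 -0.1956]
149 [255.6 224. ] [ 0.4986 -0.2123]
38 [236.9 251.6] [ 0.4845 -0.2287]
32 [274.5 251.5] [ 0.5072 -0.2321]
[ 219  164   78   17 1170] [ 0.5044 -0.1801  0.0554]
[223 260  71  17 991] [ 0.4961 -0.2408  0.0549]
row [ 0.001  -0.0027  0.3928] [0.0011 0.0005 0.0002]
at [ 0.4984 -0.2127  0.1116] [3.1399e+00 7.0000e-04 1.4194e+00] t 2.85
```

```bash
python3 -m inch '[[0,0,0.1,0,0,0,1],[0,0,0.2,0,0,0,1],[0,0,0.3,0,0,0,1],[0,0,0.36,0,0,0,1],[0,0,0.39,0,0,0,1],[0,0,0.39,0,0,0,1],[0,0,0.39,0,0,0,0.6],[0,0,0.39,0,0,0,0.5],[0,0,0.39,0,0,0,0.45],[0,0,0.39,0,0,0,0.4],[0,0,0.39,0,0,0,0.35],[0,0,0.39,0,0,0,0.3],[0,0,0.39,0,0,0,0.25],[0,0,0.39,0,0,0,0.25],[0,0,0.39,0,0,0,0.25],[0,0,0.39,0,0,0,0.25]]' 30
```

```text
clock: 4.85
position: [0.4982, -0.2118, 0.0325]
tool_rot: [3.141, 0.0, 1.42]
force: [-2.1, -0.1, 5.7]
grip_width: 0.0314
finger_force: 30.2
```

```bash
python3 -m inch '[[0,0,-0.02,0,0,0,0.2],[0,0,-0.05,0,0,0,0.2],[0,0,-0.1,0,0,0,0.2],[0,0,-0.2,0,0,0,0.2],[0,0,-0.3,0,0,0,0.2],[0,0,-0.4,0,0,0,0.2],[0,0,-0.5,0,0,0,0.2],[0,0,-0.5,0,0,0,0.2],[0,0,-0.5,0,0,0,0.2]]'
python3 - <<'E'
from h import *
W=grab("wrist"); save(W,"w2.png")
plan((.48,-.02,.133,.7),(.48,-.02,.028,.7))
E
```

```text
clock: 5.98
position: [0.4979, -0.2118, 0.1321]
tool_rot: [-3.141, 0.0, 1.42]
force: [-0.2, 0.3, -0.8]
grip_width: 0.0313
finger_force: 29.8
row [ 0.9345 -0.2321 -0.0053] [-4.000e-04  1.000e-04  4.585e-01]
row [ 0.9345 -0.2318  0.5197] [-4.000e-04  1.000e-04  4.585e-01]
at [ 0.4979 -0.2118  0.1319] [-3.1409e+00 -2.0000e-04  1.4202e+00] t 6.03
```

View pics/w2.png

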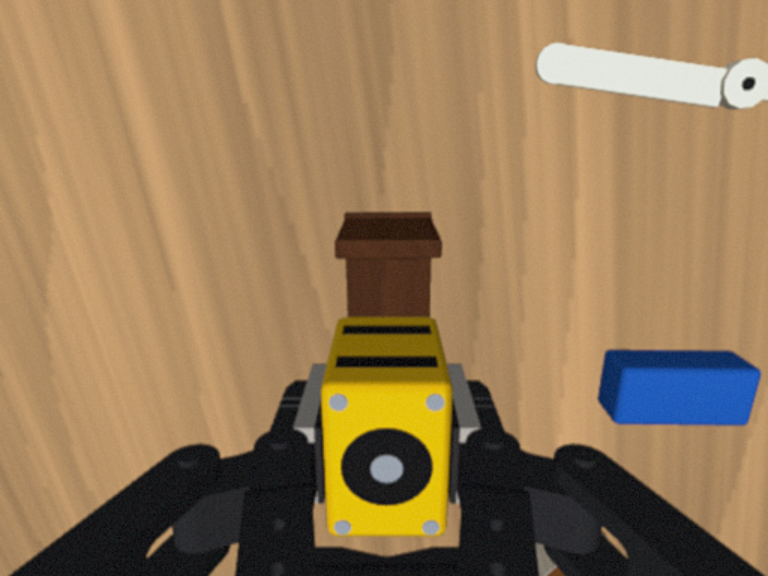

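The bracket is held level between the pads, with its bolts symmetric about column 387. The rack is empty.

```bash
python3 -m inch '[[0.2,-0.05,0,0,0,0.1,0.2],[0.4,-0.1,0,0,0,0.2,0.2],[0.6,-0.15,0,0,0,0.3,0.2],[0.8,-0.2,0,0,0,0.4,0.2],[0.93,-0.23,0,0,0,0.46,0.2],[0.93,-0.23,0.1,0,0,0.46,0.2],[0.93,-0.23,0.2,0,0,0.46,0.2],[0.93,-0.23,0.3,0,0,0.46,0.2],[0.93,-0.23,0.4,0,0,0.46,0.2],[0.93,-0.23,0.46,0,0,0.46,0.2],[0.93,-0.23,0.49,0,0,0.46,0.2],[0.93,-0.23,0.505,0,0,0.46,0.2],[0.93,-0.23,0.51,0,0,0.46,0.2],[0.93,-0.23,0.515,0,0,0.46,0.2],[0.93,-0.23,0.515,0,0,0.46,0.2]]'
```

```text
clock: 7.9
position: [0.4807, -0.0211, 0.0295]
tool_rot: [3.141, -0.0, 0.698]
force: [-0.2, 0.1, -0.5]
grip_width: 0.0319
finger_force: 29.8
```

```bash
python3 -m inch '[[0,0,0.004,0,0,0,0.2],[0,0,0.008,0,0,0,0.2],[0,0,0.012,0,0,0,0.2],[0,0,0.012,0,0,0,0.2]]'
```

```text
clock: 8.4
position: [0.4805, -0.021, 0.0268]
tool_rot: [-3.141, 0.0, 0.698]
force: [0.5, 0.2, -0.7]
grip_width: 0.0317
finger_force: 29.8
```

```bash
python3 -m inch '[[0,0,0.003,0,0,0,0.2],[0,0,0.006,0,0,0,0.2],[0,0,0.009,0,0,0,0.2],[0,0,0.009,0,0,0,0.2]]'
```

```text
clock: 8.9
position: [0.4806, -0.021, 0.0263]
tool_rot: [3.141, -0.0, 0.698]
force: [-9.6, 0.8, 40.4]
grip_width: 0.0318
finger_force: 35.0
```

```bash
python3 -m inch '[[0,0,-0.005,0,0,0,0.2],[0,0,-0.005,0,0,0,0.38],[0,0,-0.005,0,0,0,0.42],[0,0,-0.005,0,0,0,0.5],[0,0,-0.005,0,0,0,0.7],[0,0,-0.005,0,0,0,1],[0,0,-0.005,0,0,0,1],[0,0,-0.005,0,0,0,1],[0,0,-0.1,0,0,0,1],[0,0,-0.2,0,0,0,1],[0,0,-0.3,0,0,0,1],[0,0,-0.4,0,0,0,1],[0,0,-0.5,0,0,0,1],[0,0,-0.6,0,0,0,1],[0,0,-0.6,0,0,0,1],[0,0,-0.6,0,0,0,1]]'
python3 - <<'E'
from bolts import *
W=grab("wrist"); 
for b in bolts(W,.0465): print(*b)
P=depthpts(W);h=cv2.cvtColor(W["img"],cv2.COLOR_RGB2HSV).astype(int)
y=(abs(h[...,0]-28)<6)&(h[...,1]>170); print(np.percentile(P[y][:,2],[5,50,95]))
plan((.4805,-.021,.146,.7+1.5708))
E
```

```text
clock: 10.9
position: [0.4803, -0.021, 0.1446]
tool_rot: [-3.141, 0.0, 0.698]
force: [-0.5, 0.3, 0.0]
grip_width: 0.0854
finger_force: 0.0
32 [241.  176.7] [ 4.879e-01 -3.000e-04]
28 [274.5 176.8] [ 0.5025 -0.018 ]
109 [257.7 202.3] [ 0.4809 -0.0211]
25 [241.8 226.1] [ 0.4596 -0.024 ]
27 [273.6 226.1] [ 0.4742 -0.0416]
[0.02405268 0.04554038 0.047702  ]
row [ 0.0012  0.0005 -0.0076] [-6.0000e-04  1.0000e-04 -1.0015e+00]
at [ 0.4803 -0.0211  0.1445] [-3.141e+00  7.000e-04  6.976e-01] t 10.95
```

```bash
python3 -c "
from h import *
plan((.598,.136,.24,2.14))"
```

```text
row [ 0.9554 -0.224  -0.4782] [-6.000e-04  1.000e-04 -9.183e-01]
at [ 0.4803 -0.0211  0.1445] [-3.141e+00  7.000e-04  6.976e-01] t 10.95
```

```bash
python3 -m inch '[[0,0,-0.2,0,0,-0.1,1],[0.1,0,-0.47,0,0,-0.2,1],[0.35,-0.06,-0.47,0,0,-0.3,1],[0.6,-0.12,-0.47,0,0,-0.4,1],[0.8,-0.18,-0.47,0,0,-0.5,1],[0.95,-0.22,-0.47,0,0,-0.6,1],[0.95,-0.22,-0.47,0,0,-0.7,1],[0.95,-0.22,-0.47,0,0,-0.8,1],[0.95,-0.22,-0.47,0,0,-0.9,1],[0.95,-0.22,-0.47,0,0,-0.92,1],[0.95,-0.22,-0.47,0,0,-0.92,1],[0.95,-0.22,-0.47,0,0,-0.92,1]]'
python3 - <<'E'
from h import *
W=grab("wrist"); save(W,"w3.png"); import pickle; pickle.dump(W,open("w3.pkl","wb")); print(W["c"])
E
```

```text
clock: 12.45
position: [0.5979, 0.1348, 0.2389]
tool_rot: [-3.141, -0.0, 2.141]
force: [0.4, -0.3, -0.2]
grip_width: 0.0853
finger_force: 0.0
[0.55560314 0.20361887 0.36436421]
```

View pics/w3.png

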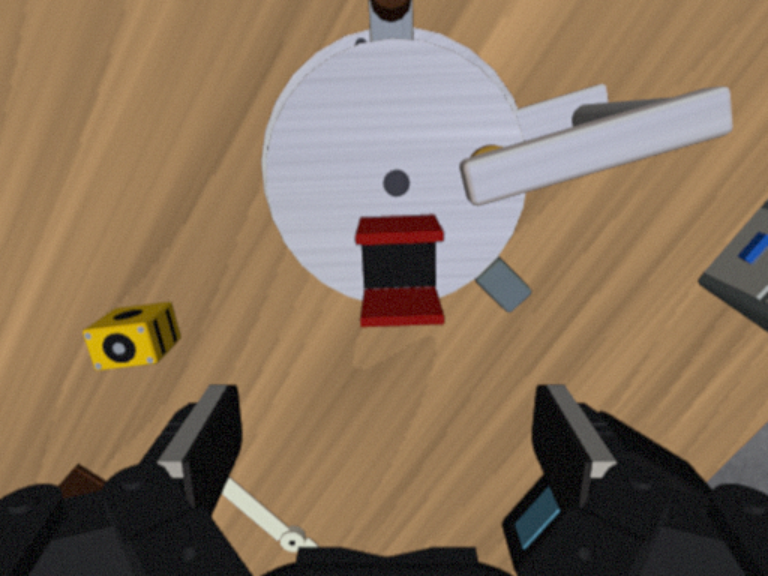

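The wrist view shows the hub dot at (397,183), the cheeks at (400,230) and (402,307) with the dark cradle floor between them, the knob at (391,8), and the click housing at (503,285).

```bash
python3 - <<'E'
from h import *
import pickle
W=pickle.load(open("w3.pkl","rb")); P=depthpts(W)
h=cv2.cvtColor(W["img"],cv2.COLOR_RGB2HSV).astype(int)
red=((h[...,0]<6)|(h[...,0]>174))&(h[...,1]>150)&(P[...,2]>.1045)
red[:130]=0; red[225:]=0
n,l,s,c=cv2.connectedComponentsWithStats(red.astype(np.uint8)); cs=[]
for i in range(1,n):
    if s[i,4]>40:
        r=cv2.minAreaRect(np.argwhere(l==i)[:,::-1].astype(np.float32)); bp=cv2.boxPoints(r)
        w=np.array([onplane(W,*p,.11)[:2] for p in bp]); L=[w[(k+1)%4]-w[k] for k in range(4)]; L=max(L,key=np.linalg.norm)
        print(s[i],P[l==i][:,2].mean(),w.mean(0).round(4),"len",np.linalg.norm(L).round(4),"ang",np.arctan2(L[1],L[0])%np.pi); cs.append(w.mean(0))
d=(h[...,2]<110); d[:100]=0; d[140:]=0; d[:,:250]=0; d[:,280:]=0; v,u=np.nonzero(d); hub=onplane(W,u.mean(),v.mean(),.06)[:2]; print("hub",len(u),u.mean(),v.mean(),hub)
f=(h[...,2]<60);f[:155]=0;f[195:]=0;f[:,:235]=0;f[:,297:]=0; v,u=np.nonzero(f);print("floor",len(u),onplane(W,u.mean(),v.mean(),.061)[:2],"zs",np.median(P[f][:,2]))
m=np.mean(cs,0); e=m-hub; print("mid",m,"ang",np.arctan2(e[1],e[0]),np.linalg.norm(e)); e=cs[0]-cs[1];print(np.arctan2(-e[1],-e[0]),np.linalg.norm(e))
# rim of disc ellipse fit, housing
hs=(abs(h[...,0]-100)<15)&(P[...,2]>.045)&(P[...,2]<.056)
hs[:165]=0;hs[215:]=0;hs[:,:310]=0;hs[:,360:]=0
print("housing",hs.sum(),P[hs].mean(0), [onplane(W,*p,.052)[:2].round(4) for p in cv2.boxPoints(cv2.minAreaRect(np.argwhere(hs)[:,::-1].astype(np.float32)))])
E
```

```text
[237 151  58  12 496] 0.10986958751599633 [0.5912 0.1592] len 0.044 ang 0.6285402064794785
[240 207  56  11 463] 0.11008743927510244 [0.6172 0.1222] len 0.0448 ang 0.6126935670782494
hub 231 263.9307359307359 121.77489177489177 [0.57958761 0.17667448]
floor 1367 [0.60838174 0.13539783] zs 0.060408202658083374
mid [0.60422201 0.14073722] ang -0.9698795477727203 0.04356994997479556
-0.9588143226550238 0.04520021807139676
housing 656 [0.67444102 0.15851382 0.05163234] [array([0.656 , 0.1524]), array([0.6592, 0.1716]), array([0.6919, 0.1651]), array([0.6891, 0.1453])]
```

```bash
python3 -c "
from h import *
plan((.6053,.14,.175,2.185))"
```

```text
row [0.0018 0.0451 0.3201] [-0.0001  0.     -0.0279]
at [0.5979 0.1348 0.239 ] [-3.1415  0.      2.1411] t 12.5
```

```bash
python3 -m inch '[[0,0.045,0.15,0,0,-0.028,1],[0,0.045,0.3,0,0,-0.028,1],[0,0.045,0.32,0,0,-0.028,1],[0,0.045,0.32,0,0,-0.028,1],[0,0.045,0.32,0,0,-0.028,1]]'
python3 - <<'E'
from h import *
import pickle
W=grab("wrist"); pickle.dump(W,open("w4.pkl","wb")); P=depthpts(W); print(W["c"])
h=cv2.cvtColor(W["img"],cv2.COLOR_RGB2HSV).astype(int)
red=((h[...,0]<6)|(h[...,0]>174))&(h[...,1]>150)&(P[...,2]>.1085)&(P[...,2]<.114)
n,l,s,c=cv2.connectedComponentsWithStats(red.astype(np.uint8)); cs=[]
for i in range(1,n):
    if s[i,4]>100:
        r=cv2.minAreaRect(np.argwhere(l==i)[:,::-1].astype(np.float32)); w=np.array([onplane(W,*p,.11)[:2] for p in cv2.boxPoints(r)]); L=[w[(k+1)%4]-w[k] for k in range(4)]; L.sort(key=np.linalg.norm); 
        print(s[i],w.mean(0).round(4),"size",[np.linalg.norm(L[k]).round(4) for k in(0,-1)],"ang",np.arctan2(L[-1][1],L[-1][0])%np.pi); cs.append(w.mean(0))
if len(cs)>1:
    e=cs[1]-cs[0]; print("mid",np.mean(cs,0),np.arctan2(e[1],e[0]),np.linalg.norm(e))
print("proj hub guess",proj(W,[.5796,.1767,.06]))
u,v=proj(W,[.5796,.1767,.06]).astype(int); d=np.zeros(red.shape,bool); d[max(v-25,0):v+25,u-25:u+25]=h[max(v-25,0):v+25,u-25:u+25,2]<110; a,b=np.nonzero(d); print("hub",len(a),onplane(W,b.mean(),a.mean(),.06), b.min(),b.max(),a.min(),a.max())
plan((.4810,-.021,.175,2.26),(.4810,-.021,.03,2.26))
E
```

```text
clock: 13.12
position: [0.606, 0.1398, 0.1764]
tool_rot: [3.14, 0.001, 2.186]
force: [0.3, -0.1, 0.2]
grip_width: 0.0855
finger_force: 0.0
[0.56043321 0.20651477 0.30176586]
[217 175  75  11 709] [0.5916 0.1594] size [np.float64(0.0062), np.float64(0.0439)] ang 0.6147543702906364
[218 244  72  11 569] [0.6174 0.1221] size [np.float64(0.0069), np.float64(0.0452)] ang 0.5918983394275497
mid [0.60451812 0.14073813] -0.9650735140234752 0.045343861554183754
proj hub guess [254.75346278 131.66736364]
hub 368 [0.57948938 0.17681616 0.06      ] 244 265 121 142
row [-0.2953 -0.9742  0.0052] [ 0.0009  0.0004 -0.0468]
row [-0.2948 -0.9753  0.7302] [ 0.0009  0.0004 -0.0468]
at [0.606  0.1397 0.1763] [3.1401e+00 6.0000e-04 2.1864e+00] t 13.18
```

```bash
python3 -m inch '[[-0.07,-0.24,0,0,0,-0.02,1],[-0.15,-0.5,0,0,0,-0.047,1],[-0.23,-0.75,0,0,0,-0.047,1],[-0.295,-0.975,0,0,0,-0.047,1],[-0.295,-0.975,0.1,0,0,-0.047,1],[-0.295,-0.975,0.25,0,0,-0.047,1],[-0.295,-0.975,0.25,0,0,-0.047,1],[-0.295,-0.975,0.25,0,0,-0.047,1]]'
python3 - <<'E'
from bolts import *
W=grab("wrist"); 
for b in bolts(W,.0465): print(*b)
plan((.4810,-.021,.03,2.26))
E
```

```text
clock: 14.18
position: [0.481, -0.021, 0.1262]
tool_rot: [3.141, 0.001, 2.261]
force: [-0.5, -0.1, 0.3]
grip_width: 0.0851
finger_force: 0.0
33 [225.7 193.3] [ 0.4592 -0.0241]
36 [283.5 192.8] [ 4.875e-01 -4.000e-04]
123 [254.8 210.1] [ 0.4809 -0.0212]
34 [282.9 225.8] [ 0.5023 -0.018 ]
31 [226.9 226.3] [ 0.4739 -0.0418]
row [ 0.0008 -0.0008  0.4815] [0.0007 0.0007 0.0005]
at [ 0.4811 -0.021   0.1263] [3.1405e+00 1.0000e-03 2.2608e+00] t 14.22
```

```bash
python3 -m inch '[[0,0,0.12,0,0,0,1],[0,0,0.24,0,0,0,1],[0,0,0.36,0,0,0,1],[0,0,0.44,0,0,0,1],[0,0,0.48,0,0,0,1],[0,0,0.48,0,0,0,1],[0,0,0.48,0,0,0,0.7],[0,0,0.48,0,0,0,0.6],[0,0,0.48,0,0,0,0.5],[0,0,0.48,0,0,0,0.45],[0,0,0.48,0,0,0,0.4],[0,0,0.48,0,0,0,0.4],[0,0,0.48,0,0,0,0.4],[0,0,0.48,0,0,0,0.4]]' 30
python3 -m inch '[[0,0,-0.03,0,0,0,0.4],[0,0,-0.1,0,0,0,0.4],[0,0,-0.25,0,0,0,0.4],[0,0,-0.4,0,0,0,0.4],[0,0,-0.55,0,0,0,0.4],[0,0,-0.7,0,0,0,0.4],[0,0,-0.8,0,0,0,0.4],[0,0,-0.8,0,0,0,0.4],[0,0,-0.8,0,0,0,0.4]]'
python3 - <<'E'
from bolts import *
o=bot.observe(); W=grab("wrist"); z=o["position"][2]+.0165
for b in bolts(W,z): print(*b)
plan((.6048,.1402,.19,2.18))
E
```

```text
clock: 15.98
position: [0.4807, -0.0213, 0.0296]
tool_rot: [3.141, 0.001, 2.26]
force: [-0.7, 0.1, 7.3]
grip_width: 0.0456
finger_force: 30.0
clock: 17.1
position: [0.4801, -0.0213, 0.1889]
tool_rot: [-3.141, -0.0, 2.261]
force: [-0.1, -0.9, -0.1]
grip_width: 0.0455
finger_force: 31.2
99 [207.4 276.3] [ 0.4596 -0.0233]
97 [307.4 276.5] [4.882e-01 2.000e-04]
321 [257.4 303.3] [ 0.4814 -0.0206]
86 [210.1 327.6] [ 0.4743 -0.0411]
84 [304.7 327.6] [ 0.5028 -0.0175]
row [ 0.2257  0.995  -0.0073] [-0.0004 -0.0003  0.0513]
at [ 0.48   -0.0213  0.1887] [-3.1409e+00 -6.0000e-04  2.2606e+00] t 17.15
```

```bash
python3 -m inch '[[0.05,0.2,0,0,0,0.01,0.4],[0.1,0.4,0,0,0,0.02,0.4],[0.14,0.6,0,0,0,0.03,0.4],[0.18,0.8,0,0,0,0.05,0.4],[0.226,0.995,0,0,0,0.051,0.4],[0.226,0.995,0,0,0,0.051,0.4],[0.226,0.995,0.05,0,0,0.051,0.4],[0.226,0.995,0.1,0,0,0.051,0.4],[0.226,0.995,0.16,0,0,0.051,0.4],[0.226,0.995,0.16,0,0,0.051,0.4],[0.226,0.995,0.16,0,0,0.051,0.4]]'
python3 - <<'E'
from bolts import *
W=grab("wrist"); P=depthpts(W); save(W,"w5.png")
h=cv2.cvtColor(W["img"],cv2.COLOR_RGB2HSV).astype(int)
red=((h[...,0]<6)|(h[...,0]>174))&(h[...,1]>150)&(P[...,2]>.1075)&(P[...,2]<.114)
n,l,s,c=cv2.connectedComponentsWithStats(red.astype(np.uint8))
for i in range(1,n):
    if s[i,4]>60:
        w=np.array([onplane(W,*p,.11)[:2] for p in cv2.boxPoints(cv2.minAreaRect(np.argwhere(l==i)[:,::-1].astype(np.float32)))]); print(s[i],w.round(4).tolist(),w.mean(0))
o=bot.observe()
for b in bolts(W,o["position"][2]+.0165): print(*b)
plan((.6048,.1402,.0905,2.18))
E
```

```text
clock: 18.52
position: [0.6053, 0.1402, 0.1573]
tool_rot: [3.141, 0.0, 2.18]
force: [0.3, -0.3, -0.3]
grip_width: 0.0455
finger_force: 31.3
[213 186  83  12 921] [[0.5717, 0.1494], [0.6077, 0.1744], [0.6114, 0.1694], [0.5751, 0.1441]] [0.59146984 0.15933495]
98 [207.3 276.3] [0.5845 0.1402]
98 [307.4 276.4] [0.6149 0.1612]
313 [257.3 303.3] [0.6064 0.141 ]
84 [210.1 327.5] [0.5977 0.1213]
86 [304.6 327.5] [0.628  0.1424]
row [ 0.0012 -0.0027  0.3347] [0.0003 0.0001 0.0002]
at [0.6053 0.1403 0.1574] [3.1411e+00 2.0000e-04 2.1804e+00] t 18.57
```

View pics/w5.png

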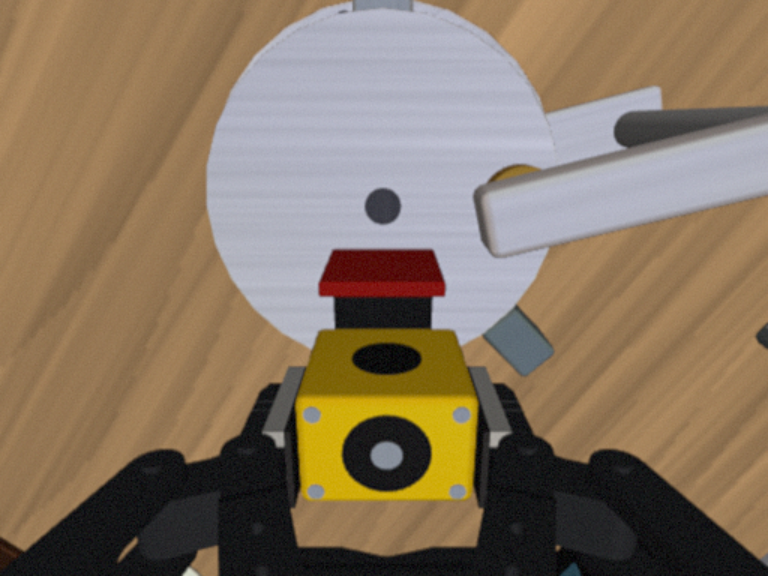

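The bracket is centred over the slot, and the near cheek's midpoint is at (382,287). I'll lower it now.

```bash
python3 -m inch '[[0,-0.007,0.04,0,0,0,0.4],[0,-0.007,0.08,0,0,0,0.4],[0,-0.007,0.12,0,0,0,0.4],[0,-0.007,0.16,0,0,0,0.4],[0,-0.007,0.2,0,0,0,0.4],[0,-0.007,0.24,0,0,0,0.4],[0,-0.007,0.28,0,0,0,0.4],[0,-0.007,0.31,0,0,0,0.4],[0,-0.007,0.325,0,0,0,0.4],[0,-0.007,0.33,0,0,0,0.4],[0,-0.007,0.33,0,0,0,0.4]]'
python3 -m inch '[[0,0,0.003,0,0,0,0.4],[0,0,0.005,0,0,0,0.4],[0,0,0.005,0,0,0,0.4]]'
```

```text
clock: 19.95
position: [0.6041, 0.1395, 0.0912]
tool_rot: [3.141, 0.0, 2.18]
force: [0.6, -0.7, -0.2]
grip_width: 0.0457
finger_force: 31.3
clock: 20.32
position: [0.604, 0.1395, 0.0901]
tool_rot: [3.142, -0.0, 2.181]
force: [-0.7, 1.3, 0.4]
grip_width: 0.0456
finger_force: 31.3
```

```bash
python3 -m inch '[[0,0,0.003,0,0,0,0.4],[0,0,0.005,0,0,0,0.4],[0,0,0.005,0,0,0,0.4]]'
```

```text
clock: 20.7
position: [0.6042, 0.1396, 0.0897]
tool_rot: [3.141, 0.0, 2.181]
force: [-2.1, -0.0, 8.8]
grip_width: 0.0456
finger_force: 32.4
```

```bash
python3 -m inch '[[0,0,0,0,0,0,0.56],[0,0,0,0,0,0,0.6],[0,0,0,0,0,0,0.7],[0,0,0,0,0,0,0.8],[0,0,0,0,0,0,0.8],[0,0,0,0,0,0,0.8],[0,0,-0.05,0,0,0,0.8],[0,0,-0.15,0,0,0,0.8],[0,0,-0.3,0,0,0,0.8],[0,0,-0.45,0,0,0,0.8],[0,0,-0.6,0,0,0,0.8],[0,0,-0.6,0,0,0,0.8],[0,0,-0.6,0,0,0,0.8]]'
python3 - <<'E'
from bolts import *
W=grab("wrist"); b=bolts(W,.1065)
for x in b: print(*x)
x=np.array([np.cos(-.962),np.sin(-.962)]); c=np.array([.6048,.1402]); m=np.mean([k[2] for k in b],0)-c; print("in cradle",m@x,m@[-x[1],x[0]])
hub=np.array([.5795,.1768]); kn=hub-.095*x; print("knob",kn)
# balancer x: housing centre direction
hs=np.array([.6744,.1585])-hub; print("bal x yaw",np.arctan2(hs[1],hs[0]))
plan((*kn,.21,2.18),(*kn,.09,2.18))
E
```

```text
clock: 22.32
position: [0.604, 0.1394, 0.2097]
tool_rot: [3.141, 0.0, 2.18]
force: [-0.6, 0.1, -0.7]
grip_width: 0.0683
finger_force: 0.0
31 [231.5 182.4] [0.5835 0.1394]
28 [283.8 182.5] [0.6137 0.1605]
103 [257.7 198. ] [0.6053 0.1404]
28 [232.3 212.7] [0.5966 0.1206]
25 [283.  212.6] [0.6268 0.1418]
in cradle -6.159999584715622e-05 0.0005061674036439818
knob [0.52517136 0.25473201]
bal x yaw -0.1904963186694911
row [ 0.698   0.008  -0.0042] [-0.0002 -0.      0.0003]
row [0.698  0.0081 0.5958] [-0.0002 -0.      0.0003]
at [0.6038 0.1394 0.2091] [-3.1413 -0.      2.1805] t 22.38
```

```bash
python3 -c "
from h import *
print(bot.observe()['qpos'].round(3))
plan((.5252,.2547,.19,1.78))"
```

```text
[ 0.041  0.604 -0.545  1.633  0.356  1.006 -0.009]
row [0.6978 0.008  0.0958] [-2.00e-04  0.00e+00  2.55e-01]
at [0.6038 0.1394 0.2091] [-3.1413 -0.      2.1805] t 22.38
```

```bash
python3 -m inch '[[0.2,0,0,0,0,0.06,0.8],[0.45,0,0,0,0,0.12,0.7],[0.7,0.008,0.05,0,0,0.18,0.7],[0.7,0.008,0.09,0,0,0.18,0.7],[0.7,0.008,0.09,0,0,0.18,0.7],[0.7,0.008,0.09,0,0,0.18,0.7]]'
python3 - <<'E'
from h import *
W=grab("wrist"); save(W,"w6.png"); P=depthpts(W)
h=cv2.cvtColor(W["img"],cv2.COLOR_RGB2HSV).astype(int)
m=(P[...,2]>.094)&(P[...,2]<.106)&(np.hypot(P[...,0]-.525,P[...,1]-.2547)<.03); print(m.sum(),P[m].mean(0))
r=cv2.minEnclosingCircle(np.argwhere(m)[:,::-1].astype(np.float32)); print(r,onplane(W,*r[0],.1))
x=P[m]; print(x.min(0),x.max(0))
plan((.5252,.2547,.09,1.9))
E
```

```text
clock: 23.12
position: [0.5258, 0.2541, 0.191]
tool_rot: [-3.141, 0.0, 1.897]
force: [0.8, -0.2, -0.2]
grip_width: 0.0595
finger_force: 0.0
750 [0.524465   0.25609205 0.09926892]
((254.36300659179688, 201.0410919189453), 15.661218643188477) [0.52434181 0.25639193 0.1       ]
[0.51398294 0.24458884 0.09400376] [0.53518438 0.26568681 0.10213791]
row [ 0.0037 -0.0022  0.5057] [-0.      0.0001 -0.0023]
at [0.5259 0.2542 0.1911] [-3.1415e+00  2.0000e-04  1.8963e+00] t 23.18
```

View pics/w6.png

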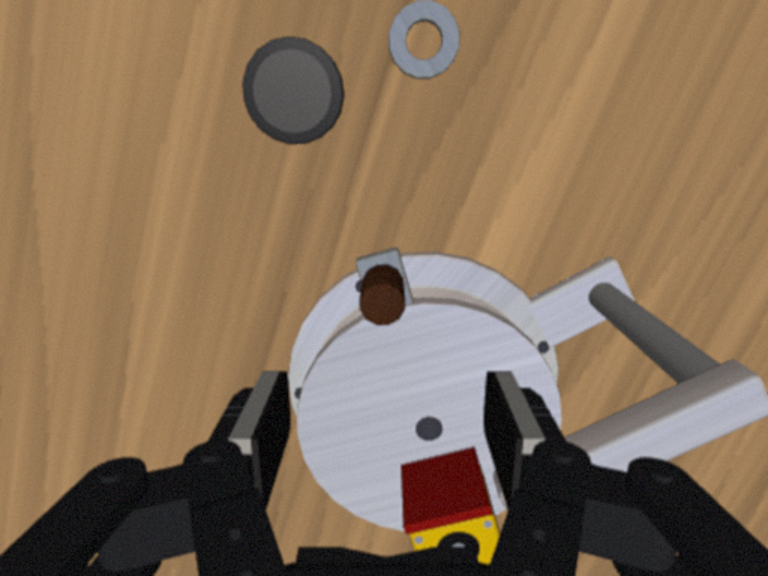

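The knob top is at (383,305), between the open fingers and clear of the sensing arm.

```bash
python3 -m inch '[[0.007,-0.004,0.15,0,0,0,0.6],[0.007,-0.004,0.3,0,0,0,0.6],[0.007,-0.004,0.42,0,0,0,0.6],[0.007,-0.004,0.48,0,0,0,0.6],[0.007,-0.004,0.505,0,0,0,0.6],[0.007,-0.004,0.505,0,0,0,0.6],[0.007,-0.004,0.505,0,0,0,0.4],[0.007,-0.004,0.505,0,0,0,0.3],[0.007,-0.004,0.505,0,0,0,0.1],[0.007,-0.004,0.505,0,0,0,0.1],[0.007,-0.004,0.505,0,0,0,0.1],[0.007,-0.004,0.505,0,0,0,0.1],[0.007,-0.004,0.505,0,0,0,0.1]]' 60
cat > arc.py <<'E'
import sys
from h import *
# rows for a turn of the table by steps (rad), about the hub, from the present pose
hub=np.array([.5795,.1768]); o=bot.observe(); p=o["position"]; yaw=o["tool_rot"][2]
e=hub-p[:2]; a=np.arctan2(e[1],e[0]); print("angle",a,"r",np.linalg.norm(e),"q",a+.1905+1.047, "t",o["clock"],o["qpos"].round(2))
R0=Ro.from_euler("xyz",o["tool_rot"])
for d in map(float,sys.argv[1:]):
    b=a+d; t=hub-.0955*np.array([np.cos(b),np.sin(b)])
    s=R0.inv().apply([*(t-p[:2]),0])/.2; print(d,"[%.2f,%.2f,0,0,0,%.3f,0.1]"%(s[0],s[1],-d/(np.pi/2)), s.round(4))
E
python3 arc.py .1 .2 .3 .4 .5 .6 .7 .8
```

```text
clock: 24.8
position: [0.5243, 0.2565, 0.0908]
tool_rot: [3.141, -0.0, 1.898]
force: [-0.7, -1.0, 7.2]
grip_width: 0.0202
finger_force: 58.4
angle -0.9648177734993975 r 0.09693186131634404 q 0.2726822265006025 t 24.8 [-0.26  0.7  -0.43  1.81  0.42  0.72 -0.59]
0.1 [-0.02,-0.04,0,0,0,-0.064,0.1] [-0.0223 -0.0432 -0.    ]
0.2 [-0.04,-0.09,0,0,0,-0.127,0.1] [-0.0422 -0.0866 -0.0001]
0.3 [-0.07,-0.13,0,0,0,-0.191,0.1] [-6.630e-02 -1.278e-01 -1.000e-04]
0.4 [-0.09,-0.17,0,0,0,-0.255,0.1] [-0.0943 -0.1664 -0.0002]
0.5 [-0.13,-0.20,0,0,0,-0.318,0.1] [-1.261e-01 -2.020e-01 -2.000e-04]
0.6 [-0.16,-0.23,0,0,0,-0.382,0.1] [-0.1613 -0.2342 -0.0003]
0.7 [-0.20,-0.26,0,0,0,-0.446,0.1] [-0.1996 -0.2628 -0.0003]
0.8 [-0.24,-0.29,0,0,0,-0.509,0.1] [-0.2405 -0.2874 -0.0003]
```

```bash
python3 -m inch '[[-0.006,-0.012,0,0,0,-0.018,0.1],[-0.011,-0.022,0,0,0,-0.032,0.1],[-0.022,-0.043,0,0,0,-0.064,0.1],[-0.032,-0.065,0,0,0,-0.096,0.1],[-0.042,-0.087,0,0,0,-0.127,0.1],[-0.054,-0.107,0,0,0,-0.159,0.1],[-0.066,-0.128,0,0,0,-0.191,0.1],[-0.08,-0.147,0,0,0,-0.223,0.1],[-0.094,-0.166,0,0,0,-0.255,0.1],[-0.11,-0.184,0,0,0,-0.287,0.1],[-0.126,-0.202,0,0,0,-0.318,0.1],[-0.126,-0.202,0,0,0,-0.318,0.1],[-0.126,-0.202,0,0,0,-0.318,0.1]]'
python3 arc.py .1 .2 .3 .4 .5 .6 .7
```

```text
clock: 26.42
position: [0.4924, 0.2207, 0.0907]
tool_rot: [-3.142, -0.002, 2.399]
force: [-12.7, 4.7, 14.4]
grip_width: 0.0204
finger_force: 59.4
angle -0.4672037400786991 r 0.09750596668760257 q 0.7702962599213008 t 26.425 [-0.13  0.67 -0.56  1.92  0.53  0.7  -0.18]
0.1 [-0.02,-0.04,0,0,0,-0.064,0.1] [-0.0249 -0.0425 -0.    ]
0.2 [-0.04,-0.09,0,0,0,-0.127,0.1] [-0.0446 -0.086  -0.0001]
0.3 [-0.07,-0.13,0,0,0,-0.191,0.1] [-6.860e-02 -1.272e-01 -1.000e-04]
0.4 [-0.10,-0.17,0,0,0,-0.255,0.1] [-0.0966 -0.1659 -0.0002]
0.5 [-0.13,-0.20,0,0,0,-0.318,0.1] [-1.283e-01 -2.016e-01 -2.000e-04]
0.6 [-0.16,-0.23,0,0,0,-0.382,0.1] [-0.1633 -0.234  -0.0003]
0.7 [-0.20,-0.26,0,0,0,-0.446,0.1] [-0.2015 -0.2627 -0.0003]
```

```bash
sed -i 's/hub-.0955/hub-.0985/' arc.py; python3 arc.py .05 .1 .15 .2 .25 .3 .35 .4 .45 .5 .55 .6 .65 .7 .75 .8| cut -d']' -f2-
```

```text
[-0.0025 -0.0249 -0.    ]
 [-0.011 -0.048 -0.   ]
 [-0.0206 -0.0707 -0.    ]
 [-0.0313 -0.0928 -0.    ]
 [-4.310e-02 -1.144e-01 -1.000e-04]
 [-5.600e-02 -1.354e-01 -1.000e-04]
 [-6.990e-02 -1.557e-01 -1.000e-04]
 [-8.490e-02 -1.753e-01 -1.000e-04]
 [-0.1007 -0.1941 -0.0002]
 [-1.175e-01 -2.121e-01 -2.000e-04]
 [-1.352e-01 -2.293e-01 -2.000e-04]
 [-1.537e-01 -2.455e-01 -2.000e-04]
 [-0.173  -0.2608 -0.0003]
 [-0.1931 -0.2751 -0.0003]
 [-0.2138 -0.2884 -0.0004]
 [-0.2352 -0.3006 -0.0004]
```

```bash
python3 -m inch '[[0,-0.015,0,0,0,-0.02,0.1],[-0.002,-0.025,0,0,0,-0.032,0.1],[-0.011,-0.048,0,0,0,-0.064,0.1],[-0.021,-0.071,0,0,0,-0.096,0.1],[-0.031,-0.093,0,0,0,-0.127,0.1],[-0.043,-0.114,0,0,0,-0.159,0.1],[-0.056,-0.135,0,0,0,-0.191,0.1],[-0.07,-0.156,0,0,0,-0.223,0.1],[-0.085,-0.175,0,0,0,-0.255,0.1],[-0.101,-0.194,0,0,0,-0.287,0.1],[-0.118,-0.212,0,0,0,-0.318,0.1],[-0.135,-0.229,0,0,0,-0.35,0.1],[-0.154,-0.246,0,0,0,-0.382,0.1],[-0.173,-0.261,0,0,0,-0.414,0.1],[-0.193,-0.275,0,0,0,-0.446,0.1],[-0.193,-0.275,0,0,0,-0.446,0.1],[-0.193,-0.275,0,0,0,-0.446,0.1]]'
python3 arc.py .05 .1 .15 .2 .25 .3 .35 .4 .45 .5 .55 .6 .62 .65 .7 | cut -d']' -f2-
python3 - <<'E'
from h import *
W=grab("top"); save(W,"t7.png",(130,120,300,250),4)
E
```

```text
clock: 28.55
position: [0.4842, 0.1532, 0.0907]
tool_rot: [-3.141, -0.001, 3.099]
force: [-10.4, 0.7, 15.9]
grip_width: 0.0199
finger_force: 60.1

 [-0.006  -0.0239  0.    ]
 [-0.0147 -0.0469  0.    ]
 [-0.0245 -0.0695 -0.    ]
 [-0.0355 -0.0916 -0.    ]
 [-0.0475 -0.113  -0.    ]
 [-0.0606 -0.1339 -0.    ]
 [-0.0747 -0.1541 -0.    ]
 [-0.0898 -0.1735 -0.    ]
 [-0.1059 -0.1922 -0.    ]
 [-0.1229 -0.21   -0.    ]
 [-0.1407 -0.227  -0.    ]
 [-0.1594 -0.243  -0.    ]
 [-0.1671 -0.2492 -0.    ]
 [-0.1788 -0.2581 -0.    ]
 [-1.990e-01 -2.722e-01 -1.000e-04]
```

View pics/t7.png

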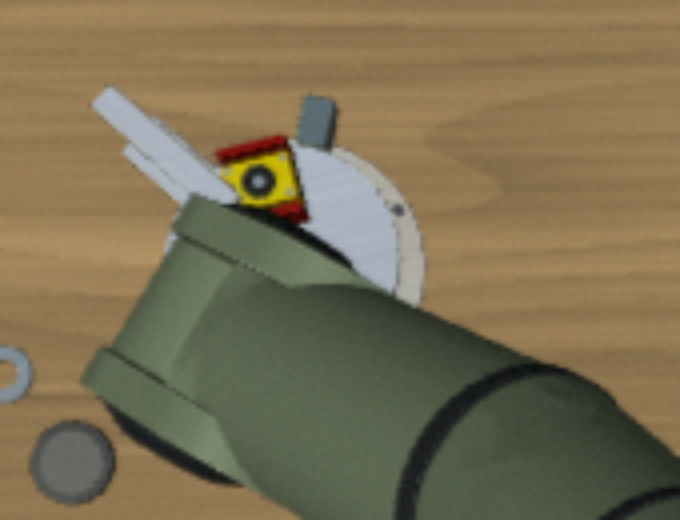

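The bracket has turned past the first click and is still seated between the cheeks at (258,182) in the crop, with the knob held. I'll continue to the second click.

```bash
python3 -m inch '[[-0.002,-0.012,0,0,0,-0.016,0.1],[-0.006,-0.024,0,0,0,-0.032,0.1],[-0.015,-0.047,0,0,0,-0.064,0.1],[-0.025,-0.07,0,0,0,-0.096,0.1],[-0.036,-0.092,0,0,0,-0.127,0.1],[-0.048,-0.113,0,0,0,-0.159,0.1],[-0.061,-0.134,0,0,0,-0.191,0.1],[-0.075,-0.154,0,0,0,-0.223,0.1],[-0.09,-0.174,0,0,0,-0.255,0.1],[-0.106,-0.192,0,0,0,-0.287,0.1],[-0.123,-0.21,0,0,0,-0.318,0.1],[-0.141,-0.227,0,0,0,-0.35,0.1],[-0.159,-0.243,0,0,0,-0.382,0.1],[-0.165,-0.247,0,0,0,-0.391,0.1],[-0.165,-0.247,0,0,0,-0.391,0.1],[-0.165,-0.247,0,0,0,-0.391,0.1]]'
python3 arc.py .02 .05
```

```text
clock: 30.6
position: [0.5149, 0.1027, 0.0907]
tool_rot: [3.141, -0.0, -2.57]
force: [-10.0, 1.9, 15.2]
grip_width: 0.0204
finger_force: 60.0
angle 0.8539312946769642 r 0.09825914255175158 q 2.0914312946769638 t 30.6 [ 0.31  0.75 -0.87  1.95  0.79  0.82  1.13]
0.02 [-0.00,-0.01,0,0,0,-0.013,0.1] [-0.0017 -0.0098 -0.    ]
0.05 [-0.01,-0.02,0,0,0,-0.032,0.1] [-0.0063 -0.0238 -0.    ]
```

```bash
python3 -m inch '[[0,0,0,0,0,0,0.3],[0,0,0,0,0,0,0.4],[0,0,0,0,0,0,0.5],[0,0,0,0,0,0,0.6],[0,0,0,0,0,0,0.6],[0,0,-0.1,0,0,0,0.6],[0,0,-0.2,0,0,0,0.6],[0,0,-0.4,0,0,0,0.6],[0,0,-0.6,0,0,0,0.6],[0,0,-0.6,0,0,0,0.6],[0,0,-0.6,0,0,0,0.6]]'
python3 - <<'E'
from h import *
W=grab("wrist"); save(W,"w8.png"); P=depthpts(W)
m=(P[...,2]>.094)&(P[...,2]<.106)&(np.hypot(P[...,0]-.515,P[...,1]-.103)<.025); k=P[m].mean(0); print(m.sum(),k)
h=cv2.cvtColor(W["img"],cv2.COLOR_RGB2HSV).astype(int)
u,v=proj(W,[.5795,.1768,.06]).astype(int); print(u,v)
d=np.zeros(m.shape,bool); d[v-22:v+22,u-22:u+22]=h[v-22:v+22,u-22:u+22,2]<110; a,b=np.nonzero(d); hub=onplane(W,b.mean(),a.mean(),.06); print("hub",hub)
e=hub-k; print("angle",np.arctan2(e[1],e[0]),"q",np.arctan2(e[1],e[0])+1.2375)
plan((.5149,.1027,.21,-2.57))
E
```

```text
clock: 31.98
position: [0.5157, 0.1018, 0.2106]
tool_rot: [-3.141, 0.0, -2.571]
force: [-0.7, 0.8, -0.1]
grip_width: 0.0514
finger_force: 0.0
639 [0.51592261 0.10424668 0.09921217]
288 274
hub [0.58322633 0.18399452 0.06      ]
angle 0.8698212203122337 q 2.107321220312234
row [-0.0002  0.0057  0.0004] [-0.0001 -0.0003 -0.0009]
at [0.5155 0.1017 0.2101] [-3.1414e+00 -4.0000e-04 -2.5713e+00] t 32.02
```

View pics/w8.png

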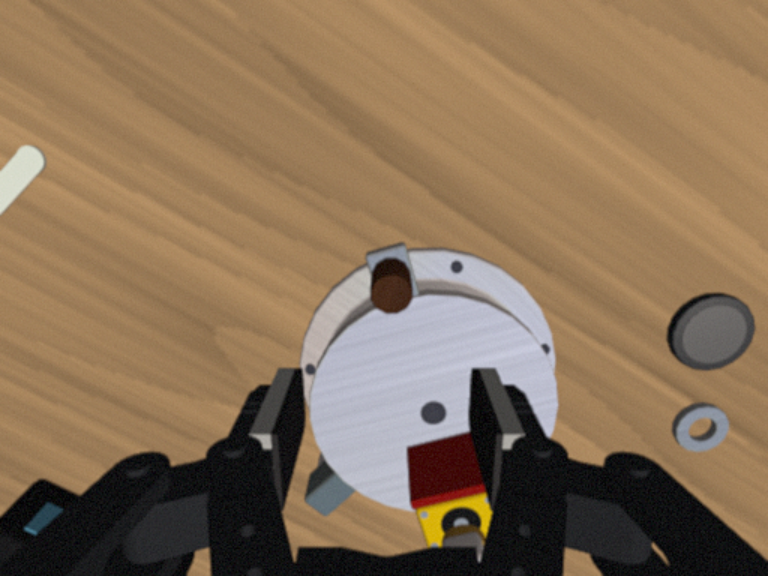

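The knob is free at (391,290) and the bracket is seated behind the near cheek at (445,475). I'll retreat so the top view is clear and check the angle there.

```bash
python3 -m inch '[[0,0,-0.2,0,0,0,0.6],[0,0,-0.3,0,0,0,0.6],[0.1,-0.2,-0.3,0,0,0,0.6],[0.2,-0.5,-0.3,0,0,0,0.6],[0.2,-0.8,-0.3,0,0,0,0.6],[0.2,-1,-0.3,0,0,0,0.6],[0.2,-1,-0.3,0,0,0,0.6],[0.2,-1,-0.3,0,0,0,0.6]]'
python3 - <<'E'
from h import *
W=grab("top"); save(W,"t9.png",(130,130,260,240),6); S=grab("side"); P=depthpts(W); Q=depthpts(S)
print(bot.observe()["position"])
near=lambda P,c,r,a,b:(P[...,2]>a)&(P[...,2]<b)&(np.hypot(P[...,0]-c[0],P[...,1]-c[1])<r)
hub=np.array([.5764,.1755]) # top-camera estimate, same bias as the rest of this view
m=near(P,(.515,.103),.03,.094,.106); k=P[m].mean(0)[:2]; print("knob",k,m.sum(),"ang",np.arctan2(*(hub-k)[::-1]))
m=near(P,hub,.2,.138,.152); q=P[m][:,:2]; v,_,_,_=[x[0] for x in cv2.fitLine(q.astype(np.float32),cv2.DIST_HUBER,0,1e-5,1e-5)][:4],0,0,0; print("sensing arm",m.sum(),q.mean(0),"dir",np.arctan2(v[1],v[0]),"from hub",np.arctan2(*(q.mean(0)-hub)[::-1]))
m=near(P,(.674,.156),.04,.046,.056); print("housing",m.sum(),np.arctan2(*(P[m].mean(0)[:2]-hub)[::-1]))
for n,f,PP in(("top",W,P),("side",S,Q)):
    h=cv2.cvtColor(f["img"],cv2.COLOR_RGB2HSV).astype(int); r=((h[...,0]<6)|(h[...,0]>174))&(h[...,1]>150)&near(PP,hub,.1,.1,.116)
    q=PP[r][:,:2]; x=cv2.minAreaRect((q*1000).astype(np.float32)); print(n,"cheeks",r.sum(),x)
E
```

```text
clock: 33.02
position: [0.5897, -0.0873, 0.2696]
tool_rot: [3.141, -0.0, -2.571]
force: [-0.3, 0.7, 1.0]
grip_width: 0.0511
finger_force: 0.0
[ 0.58967739 -0.08689767  0.27006002]
knob [0.51375193 0.10407102] 53 ang 0.8507963316463544
sensing arm 341 [0.63209455 0.23991818] dir 0.85485023 from hub 0.8578995613646285
housing 97 -0.20312656430510648
top cheeks 66 ((605.2647094726562, 208.8536376953125), (52.60677719116211, 43.99817657470703), 49.513668060302734)
side cheeks 104 ((605.6085205078125, 211.74574279785156), (51.342567443847656, 44.41804504394531), 49.81895065307617)
```

View pics/t9.png

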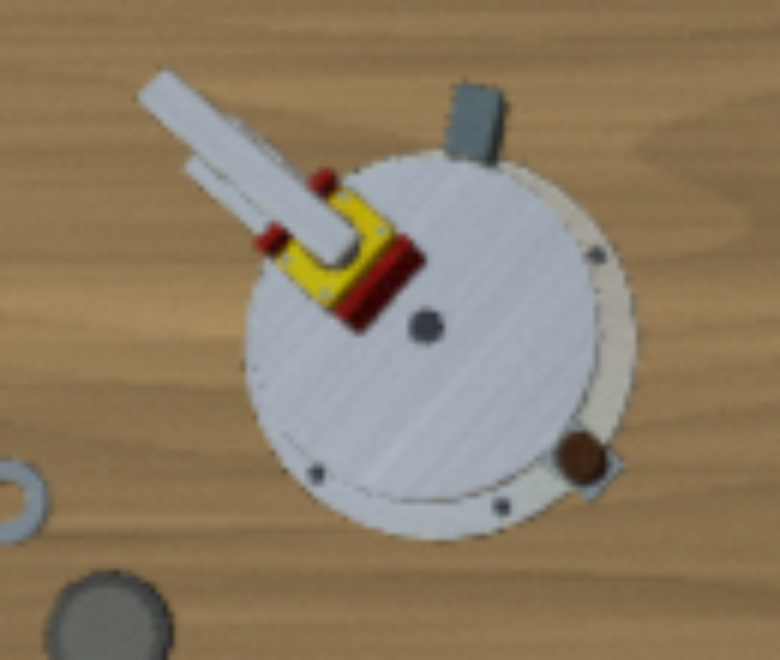

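The turntable lies along the sensing arm to within about 0.01 rad (arm 0.855, knob 0.851, cheeks 0.866). The bracket is seated under the arm at (340,250), the arm has been withdrawn, and the bystanders look untouched.

```bash
python3 -c "
from workcell import bot
print(bot.job_done())"
```

```text
the job is handed in; nothing more can be done
None
```

I handed the job in at about 33 s of the 72 s allowed: the bracket stands between the red cheeks under the sensing arm, and the camera check puts the turntable within about 0.01 rad of the second click; the verdict was not reported back.

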